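# Load the assembly post with collar and sleeve

### The arm

A 7-joint arm with a two-finger parallel gripper is mounted at the origin on a cart in front of the work surface, level with it; the furniture and walls round the work are solid. World frame = base frame: x ahead of the robot, y to its left, z up, the work surface at z = 0. Lengths are in m, angles in rad, forces in N, time in s.
With the tool pointing down it reaches from about 0.4 to 0.85 m from the base axis. Payload 6.9 kg.
Tool frame: the origin (TCP) lies between the finger pads; the fingertips stand 17 mm ahead of it and the grasp point (between the pads) lies 2 mm behind it; z points along the fingers, y is the line along which they close (so a half turn about z gives the same grasp; the last joint's range is limited). The gripper opens to 85 mm and grips with 20 to 120 N. Pads are 22 mm wide; open, the fingers measure 114 mm over their backs; the gripper's body (76 mm by 85 mm) begins 54 mm behind the grasp point. The pads swing forward as they close: fully open they stand 13 mm farther back than shut.
Start: joints at [1.21, 0.507, -0.238, 1.5, 0.126, 1.149, -0.155], TCP at [0.281, -0.558, 0.215] pointing down, gripper open.
Joint ranges: [-3.08, 3.08], [-0.24, 2.05], [-1.43, 1.35], [0, 2.5], [-1.52, 4.66], [0.17, 1.96], [-2.89, 2.89]. Speed limits (rad/s): [2.39, 2.39, 3.14, 3.14, 3.14, 3.14, 3.14].

### API

Orientations are given as a rotation vector (axis times angle).
In Python, from cell import read_state, camera, camera_params, job_done, look_for gives the robot as it stands.
- The arm moves only by the shell command python3 -m creep 'ROWS' [OPENING]. ROWS is JSON, a list that holds one entry, the list of rows, each a list of 6 numbers: the shift along the world's x, y, z in mm, then the turn, a rotation vector about the world's x, y, z in degrees. In form: [[[tx, ty, tz, ax, ay, az], ...]]. A call has 1 to 20 rows; each row is the pose to reach, as a shift and turn from the pose commanded when the call began; what a row does not reach only later rows make up. A row lasts 1/12 s, in which the tool goes at most 41.7 mm and 7.16 degrees, less where a joint would pass 70% of its speed; a pose out of reach is approached as far as the arm can. A call with a gripper value outside its range is refused whole. OPENING is the opening, from 0 (shut) to 1 (fully open), set as the call begins (- or left out, the last holds). The fingers move at their own pace and stop on an object; the grip force is fixed at half the most. Time passes only in rows, so rows that repeat a pose let the fingers close. It gives the time, the measured TCP pose, the force, the opening and the grip force at its end, in the units of the state.
- read_state(): the state, without advancing time (a new reading comes with each control period).
- camera(name): name is "side" or "top"; returns the picture (400x640x3 uint8, blue, green, red); there is no depth.
- camera_params(name): a dict with "mtx" (3x3 intrinsics, pixels), "k1" (the pictures are not rectified: a ray, as slopes to the right and down, at radius r is drawn at 1 + k1 r^2 times it, then the intrinsics apply), "R" (3x3) and "t" (3): a world point X has camera coordinates R X + t. Camera axes: x right, y down, z forward; pixel columns grow to the right and rows downward; lengths in m; the calibration is good to about 2 mm. A picture is of the moment at which its call begins. camera_params takes no time and is no camera call.
- job_done(): hands the job in; it is judged then, once.
Trained networks look in the newest picture that a camera, given by its name, has taken for a name from the list of things; names that differ only in an ending like _2 or _b are one class to them, and where a whole thing is asked for, a point or a joint stands for the part that bears it (a point fixed in the world has none). Each returns a list of dicts, best first, with "score" (0 to 1); they miss things now and then, are a little off and sometimes report something else, mostly with a low value. They report only what shows in the picture. A call takes as long as a camera call. They do not tell look-alikes from the thing itself.
- look_for(camera, query): "box" ([left, top, right, bottom] in pixels, round what is visible of it).
The state is a dict: "time_s": time; "q": joint angles; "joint_vel": joint speeds; "tau": joint torques, N m; "eef_pos": TCP position; "ee_rot": TCP orientation; "ft_force": force on the tool from outside, world axes, zero at the start; "torque": the same for the moment, N m; "width": finger opening in m; "gripper_force": force on a finger pad.
Only numpy, scipy, OpenCV 4.12 (cv2) and the standard library are available. Lean on these libraries where they do the work, as an engineer would, in place of code of your own. Each camera call takes 0.05 s, during which the arm holds its last target. There are 200 camera calls.

### The job

Get the next belt idler ready on the steel assembly post: thread the broad, low collar over the post first, fully home on the post's foot, then thread the tall, narrower sleeve over the same post so that it sits flat on the collar. Leave the small bush, whose hole is too narrow for the post, where it is, and let go of everything.

Things in the scene. Friction and masses are not known exactly. Their poses are not given: they have to be found in the camera images.
- post_foot (a point): Fixed steel locating post on a round dark foot, 100 mm across and 10 mm thick, on the bench. This point is on the post's axis, level with the foot's flat top, where the collar rests. The shank is 20 mm in diameter to 38 mm above it, then tapers to a 6 mm nose 56 mm above it. z is up. A tall blue arbor press (fixed, near x 0.72, y -0.22) stands beyond, to the right: keep the arm clear of it.
- collar_centre (a point): The broad, low collar: a loose plain steel ring, 58 mm outer diameter, 30 mm high, straight through hole of 36 mm diameter, about 0.2 kg, standing flat on the bench with its hole upright. This point is on its axis, half-way up (15 mm above its underside). z is along its hole; the yaw does not matter. Either face may be down.
- sleeve_centre (a point): The tall, narrower sleeve: a loose plain steel ring, 46 mm outer diameter, 40 mm high, straight through hole of 34 mm diameter, about 0.15 kg, standing on the bench with its hole upright. This point is on its axis, half-way up (20 mm above its underside). z is along its hole; the yaw does not matter. On the collar it reaches higher than the post's nose, which ends inside it.
- bush_centre (a point): The small bush, not wanted here: a loose steel ring, 36 mm outer diameter, 26 mm high, hole of only 14 mm diameter, standing on the bench. This point is its centre, half-way up. Leave it alone.
Things that resemble listed ones, but are neither listed nor needed, are in the scene too. Leave any orange look-alike of the part that bears collar_centre alone. What is shaped like the part that bears sleeve_centre but red is not meant.

How it is judged:
By the outcome, as a careful person would: the job done as asked, in the order asked, and still so for the second after the job is handed in, with the robot touching nothing.
It also fails if it takes over 61 s, if anything falls off the work surface, if the arm or the gripper's body presses on something with over 40 N, if the wrist force passes 120 N, or if a joint passes its speed limit or range.

## Working session

There is one attempt and no reset: what is moved stays moved. The work goes in short steps, Python scripts to look and compute and a shell command to move; the robot and the scene stay as the last step left them, time stands still between calls to the robot, and variables do not carry over. Pictures are saved under pics/ and viewed, at most 12 in all, crops included, and the job is handed in when it is done.

```bash
mkdir -p pics; python3 - <<'E'
from cell import *
import cv2
for n in("top","side"):
    cv2.imwrite(f"pics/{n}0.png",camera(n))
    for q in("post_foot","collar_centre","sleeve_centre","bush_centre"):
        print(n,q,[( [round(v) for v in d["box"]],round(d["score"],2)) for d in look_for(n,q)][:4])
    p=camera_params(n);print(p["mtx"].tolist(),p["k1"],(-p["R"].T@p["t"]).round(3),p["R"].round(2).tolist())
s=read_state();print(s["time_s"],s["eef_pos"],s["ee_rot"],s["width"])
E
```

```text
top post_foot [([390, 162, 444, 214], 0.89)]
top collar_centre [([208, 175, 242, 206], 0.67), ([220, 229, 249, 261], 0.57)]
top sleeve_centre [([292, 204, 315, 231], 0.57), ([298, 256, 322, 282], 0.52)]
top bush_centre [([310, 137, 331, 157], 0.65)]
[[478.2027181928145, 0.0, 320.97829595304785], [0.0, 478.2027181928145, 203.74258190171867], [0.0, 0.0, 1.0]] -0.008302388653044087 [0.33  0.184 0.898] [[-0.01, -1.0, -0.01], [-0.98, 0.01, -0.18], [0.18, 0.01, -0.98]]
side post_foot [([361, 270, 423, 320], 0.9)]
side collar_centre [([232, 189, 264, 214], 0.96), ([276, 169, 304, 193], 0.94)]
side sleeve_centre [([285, 208, 314, 242], 0.86), ([239, 227, 266, 263], 0.86)]
side bush_centre [([363, 202, 378, 227], 0.68)]
[[507.69390430600083, 0.0, 314.0347273893066], [0.0, 507.69390430600083, 206.25911778651817], [0.0, 0.0, 1.0]] -0.05122686180634927 [ 0.139 -0.444  0.583] [[0.88, -0.47, -0.01], [-0.28, -0.5, -0.82], [0.38, 0.72, -0.58]]
0.5 [ 0.28067713 -0.55838186  0.21513467] [-3.05667330e+00 -7.25013417e-01 -4.41280499e-06] 0.08496750098130433
```

View pics/top0.png

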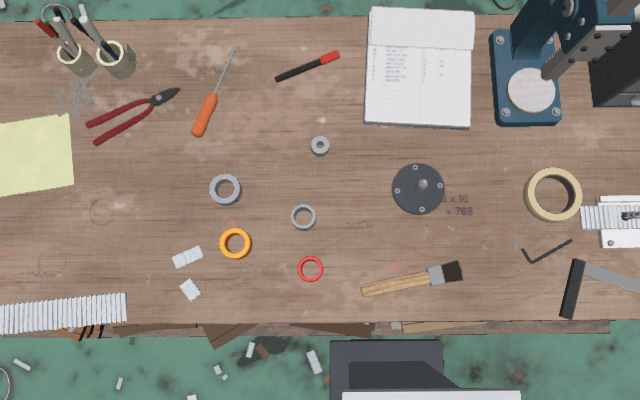

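View pics/side0.png

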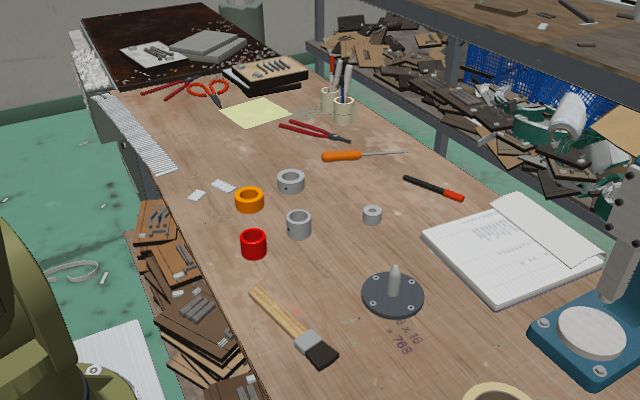

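The top picture shows the steel collar at (225,189), the sleeve at (303,217), the bush at (320,146) and the foot at (418,188), with the orange and red look-alikes below at (235,243) and (310,269). In the side picture the collar is at (290,181), the sleeve at (299,225) and the foot at (392,295).

```bash
cat > h.py <<'E'
import numpy as np,cv2
from cell import *
from scipy.optimize import least_squares
def proj(n,X):
    p=camera_params(n);c=np.atleast_2d(X)@np.array(p["R"]).T+p["t"];s=c[:,:2]/c[:,2:]
    s=s*(1+p["k1"]*(s**2).sum(1,keepdims=True));M=np.array(p["mtx"])
    return s*M[0,0]+M[:2,2]
A=np.linspace(0,2*np.pi,120)
def mbox(n,x,y,r,z0,z1):
    P=np.vstack([np.c_[x+r*np.cos(A),y+r*np.sin(A),0*A+z] for z in(z0,z1)])
    u=proj(n,P);return np.r_[u.min(0),u.max(0)]
def seg(img,box,dark,pad=6):
    l,t,r,b=[int(v) for v in box];l-=pad;t-=pad;r+=pad;b+=pad
    h=cv2.cvtColor(img[t:b,l:r],cv2.COLOR_BGR2HSV)
    m=((h[...,2]<110)&(h[...,1]<110) if dark else (h[...,1]<45)&(h[...,2]>60)).astype(np.uint8)
    k,lab,st,_=cv2.connectedComponentsWithStats(m);i=1+st[1:,4].argmax();s=st[i]
    return np.array([l+s[0]-.5,t+s[1]-.5,l+s[0]+s[2]-.5,t+s[1]+s[3]-.5])
def fit(boxes,r,z0,z1,x0):
    f=lambda v:np.concatenate([mbox(n,*v,r,z0,z1)-b for n,b in boxes.items()])
    s=least_squares(f,x0,loss="soft_l1");return s.x,f(s.x)
E
python3 - <<'E'
from h import *
im={n:cv2.imread(f"pics/{n}0.png") for n in("top","side")}
np.set_printoptions(precision=4,suppress=True)
for nm,b,r,z1,d in[("post",dict(top=[390,162,444,214],side=[361,270,423,320]),.05,.01,1),
 ("collar",dict(top=[208,175,242,206],side=[276,169,304,193]),.029,.03,0),
 ("sleeve",dict(top=[292,204,315,231],side=[285,208,314,242]),.023,.04,0),
 ("bush",dict(top=[310,137,331,157],side=[363,202,378,227]),.018,.026,0)]:
    for lab,B in(("net",b),("seg",{n:seg(im[n],b[n],d) for n in b})):
        for B2 in(B,{"top":B["top"]},{"side":B["side"]}):
            x,e=fit(B2,r,0,z1,[.4,.1]);print(nm,lab,list(B2),x,e.round(1))
E
```

```text
post net ['top', 'side'] [0.518  0.0089] [ 0.6 -0.   0.2  0.5 -0.9 -0.4  1.  -0.9]
post net ['top'] [0.5184 0.0097] [ 0.2 -0.2 -0.2  0.2]
post net ['side'] [0.5171 0.0078] [-1.   0.1  1.  -0.2]
post seg ['top', 'side'] [0.5169 0.0071] [ 0.1  0.1  0.7  0.5 -0.4 -1.1  0.6 -0.3]
post seg ['top'] [0.5175 0.0078] [-0.3 -0.2  0.3  0.2]
post seg ['side'] [0.5159 0.0061] [-0.5 -0.5  0.5  0.3]
collar net ['top', 'side'] [0.5164 0.373 ] [ 0.1 -1.8  0.   0.5 -0.4 -1.4 -0.1  1.6]
collar net ['top'] [0.5151 0.3731] [ 0.  -1.1 -0.   1.2]
collar net ['side'] [0.5175 0.3739] [-0.1 -1.8  0.1  1.2]
collar seg ['top', 'side'] [0.5176 0.3731] [-0.5  0.   0.5  0.3  0.6 -0.1 -0.2 -0.1]
collar seg ['top'] [0.518  0.3731] [-0.4 -0.2  0.5  0.1]
collar seg ['side'] [0.517  0.3729] [ 0.4  0.  -0.4  0. ]
sleeve net ['top', 'side'] [0.4613 0.2232] [-0.7 -0.5  2.1  0.2  0.7  0.5 -2.6 -0.9]
sleeve net ['top'] [0.4611 0.2243] [-1.3 -0.4  1.5  0.4]
sleeve net ['side'] [0.4624 0.2217] [ 1.6  0.8 -1.7 -0.6]
sleeve seg ['top', 'side'] [0.4619 0.2263] [ 0.1 -0.3 -0.1  0.4 -0.3 -0.9  0.4  0.6]
sleeve seg ['top'] [0.462  0.2264] [ 0.1 -0.4 -0.1  0.4]
sleeve seg ['side'] [0.4617 0.2261] [-0.3 -0.9  0.3  0.7]
bush net ['top', 'side'] [0.5989 0.1925] [ 0.8 -1.  -1.2  1.  -2.1  1.9  2.7 -0.9]
bush net ['top'] [0.5988 0.1922] [ 1. -1. -1.  1.]
bush net ['side'] [0.5991 0.1942] [-2.5  1.4  2.2 -1.4]
bush seg ['top', 'side'] [0.6014 0.1929] [ 0.1 -0.8  0.1  0.3 -0.6 -0.1  0.1  0.1]
bush seg ['top'] [0.6009 0.1931] [ 0.  -0.5 -0.   0.5]
bush seg ['side'] [0.6019 0.1928] [-0.4 -0.1  0.4  0.1]
```

```bash
python3 -m creep '[[[5,10,5,0,0,0],[15,30,12,0,0,0],[30,60,20,0,0,0],[45,90,30,0,0,0],[60,120,40,0,0,0],[75,150,48,0,0,0],[90,180,55,0,0,0],[105,210,62,0,0,0],[120,240,70,0,0,0],[135,270,75,0,0,0],[150,300,80,0,0,0],[165,330,85,0,0,0],[178,360,85,0,0,0],[185,390,85,0,0,0],[190,420,85,0,0,0],[195,450,85,0,0,0],[200,480,85,0,0,0],[203,510,85,0,0,0],[206,530,85,0,0,0],[206,540,85,0,0,0]]]' 1; python3 -c "
from cell import *;print(read_state()['q'])"
```

```text
time_s: 2.17
eef_pos: [0.4865, -0.0142, 0.3008]
ee_rot: [-3.054, -0.732, -0.002]
ft_force: [0.3, 0.3, 1.1]
width: 0.0851
gripper_force: 0.0
[ 0.35155565  0.24180934 -0.48265284  1.69649845  0.11709199  1.23102097
 -1.25826265]
```

```bash
python3 -m creep '[[[1,10,0,0,0,0],[3,30,0,0,0,0],[5,60,0,0,0,0],[7,90,-5,0,0,0],[10,120,-10,0,0,0],[12,150,-20,0,0,0],[14,180,-35,0,0,0],[17,210,-50,0,0,0],[19,240,-65,0,0,0],[22,270,-80,0,0,0],[24,300,-100,0,0,0],[26,330,-120,0,0,0],[28,355,-140,0,0,0],[30,375,-160,0,0,0],[31,387,-175,0,0,0],[31,391.5,-190,0,0,0],[31,391.5,-200,0,0,0],[31,391.5,-200,0,0,0],[31,391.5,-200,0,0,0]]]' 1; python3 - <<'E'
from h import *
s=read_state();print(s['q'],s['eef_pos'])
im=camera("side");cv2.imwrite("pics/s1.png",cv2.resize(im[60:260,200:440],None,fx=3,fy=3))
E
```

```text
time_s: 3.75
eef_pos: [0.5181, 0.3716, 0.1]
ee_rot: [3.056, 0.722, -0.001]
ft_force: [0.1, 1.1, 0.8]
width: 0.0853
gripper_force: 0.0
[-0.37519256  0.66121548 -0.48667327  1.61159634  0.35908186  0.96025502
 -2.08966607] [0.5181289  0.37156688 0.09997334]
```

View pics/s1.png

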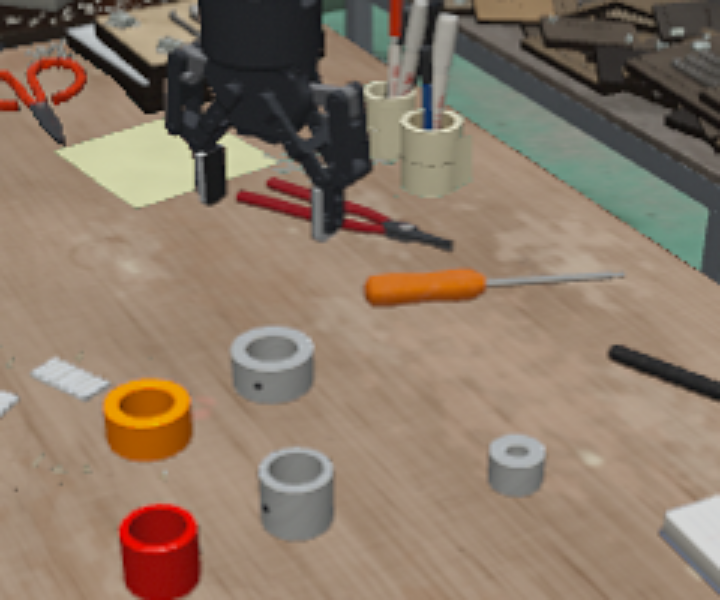

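The open fingers hang over the steel collar (collar at about (272,363) in the crop), clear of the orange one at (148,418). I'm descending.

```bash
python3 -m creep '[[[0,0,-10,0,0,0],[0,0,-25,0,0,0],[0,0,-42,0,0,0],[0,0,-56,0,0,0],[0,0,-67,0,0,0],[0,0,-74,0,0,0],[0,0,-77,0,0,0],[0,0,-77,0,0,0],[0,0,-77,0,0,0]]]' 1 && python3 -m creep '[[[0,0,0,0,0,0],[0,0,0,0,0,0],[0,0,0,0,0,0],[0,0,0,0,0,0],[0,0,0,0,0,0],[0,0,0,0,0,0],[0,0,0,0,0,0],[0,0,0,0,0,0],[0,0,0,0,0,0],[0,0,0,0,0,0]]]' 0
```

```text
time_s: 4.55
eef_pos: [0.518, 0.3734, 0.0237]
ee_rot: [-3.056, -0.725, -0.001]
ft_force: [0.2, -0.4, 0.4]
width: 0.0852
gripper_force: 0.0
time_s: 5.38
eef_pos: [0.5177, 0.3731, 0.0231]
ee_rot: [-3.057, -0.725, 0.0]
ft_force: [-0.7, 0.1, -0.1]
width: -0.0004
gripper_force: 0.0
```

The grip closed on nothing, so I'll look.

```bash
python3 - <<'E'
from h import *
a=camera("side");b=camera("top")
cv2.imwrite("pics/s2.png",np.hstack([cv2.resize(a[80:260,220:360],(420,540)),cv2.resize(b[130:280,190:290],(360,540))]))
s=read_state();print(s["eef_pos"],s["width"])
E
```

```text
[0.517644   0.37308859 0.02311925] -4.964687190643202e-05
```

View pics/s2.png

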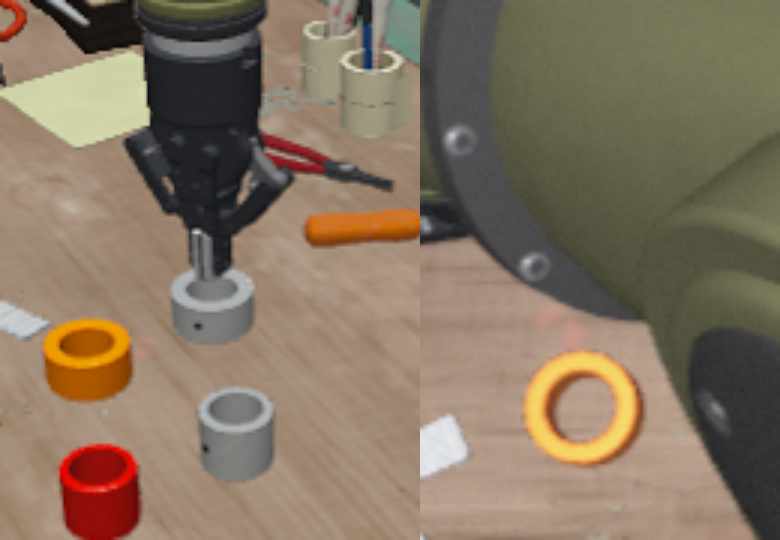

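```bash
python3 - <<'E'
from h import *
for z in(0,.006,.015,.03,.04,.05):
    u=proj("side",[.5177,.3731,z])[0];print(z,u.round(1),((u-[220,80])*3).round())
from scipy.spatial.transform import Rotation as R
print(R.from_rotvec(read_state()["ee_rot"]).as_matrix().round(3))
a=camera("side");
cv2.imwrite("pics/s3.png",cv2.resize(a[140:200,260:320],(600,600),interpolation=cv2.INTER_CUBIC))
E
```

```text
0 [290.6 186.7] [212. 320.]
0.006 [290.5 184.3] [212. 313.]
0.015 [290.4 180.7] [211. 302.]
0.03 [290.1 174.6] [210. 284.]
0.04 [289.9 170.4] [210. 271.]
0.05 [289.8 166.3] [209. 259.]
[[ 0.893  0.449 -0.   ]
 [ 0.449 -0.893  0.   ]
 [-0.    -0.    -1.   ]]
```

View pics/s3.png

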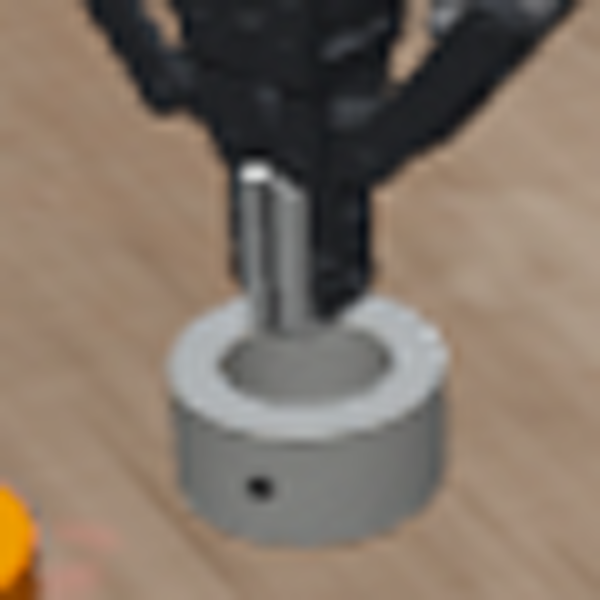

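The closed fingertips end at about (300,330) in the crop, above the hole. That puts them near z = 34 mm, while the reported TCP implies 6 mm, so the real tool is about 28 mm higher than reported. I'll lift, open and descend again lower, watching the force.

```bash
python3 -m creep '[[[0,0,10,0,0,0],[0,0,20,0,0,0],[0,0,20,0,0,0],[0,0,20,0,0,0],[0,0,20,0,0,0],[0,0,20,0,0,0],[0,0,20,0,0,0],[0,0,20,0,0,0],[0,0,20,0,0,0]]]' 1; python3 -m creep '[[[0,0,-8,0,0,0],[0,0,-16,0,0,0],[0,0,-22,0,0,0],[0,0,-27,0,0,0],[0,0,-31,0,0,0],[0,0,-34,0,0,0],[0,0,-36,0,0,0],[0,0,-36,0,0,0]]]' 1; python3 - <<'E'
from h import *
a=camera("side");
cv2.imwrite("pics/s4.png",cv2.resize(a[120:200,250:330],(600,600),interpolation=cv2.INTER_CUBIC))
s=read_state();print(s["eef_pos"],s["ft_force"])
for z in (.1,.05,0): 
  for d in(-.0425,0,.0425): print(z,d,((proj("side",[.5177+.449*d,.3731-.893*d,z])[0]-[250,120])*7.5).round())
E
```

```text
time_s: 6.28
eef_pos: [0.5176, 0.373, 0.0429]
ee_rot: [3.057, 0.725, -0.001]
ft_force: [1.2, -0.7, 0.0]
width: 0.0855
gripper_force: 0.0
time_s: 6.95
eef_pos: [0.5175, 0.373, 0.0067]
ee_rot: [3.057, 0.725, -0.001]
ft_force: [0.5, -0.4, -0.0]
width: 0.0853
gripper_force: 0.0
[0.51765673 0.37310387 0.0070605 ] [ 0.47042306 -0.72077069 -0.38073373]
0.1 -0.0425 [167. 143.]
0.1 0 [291. 185.]
0.1 0.0425 [421. 229.]
0.05 -0.0425 [177. 303.]
0.05 0 [298. 347.]
0.05 0.0425 [424. 392.]
0 -0.0425 [186. 455.]
0 0 [305. 500.]
0 0.0425 [427. 547.]
```

View pics/s4.png

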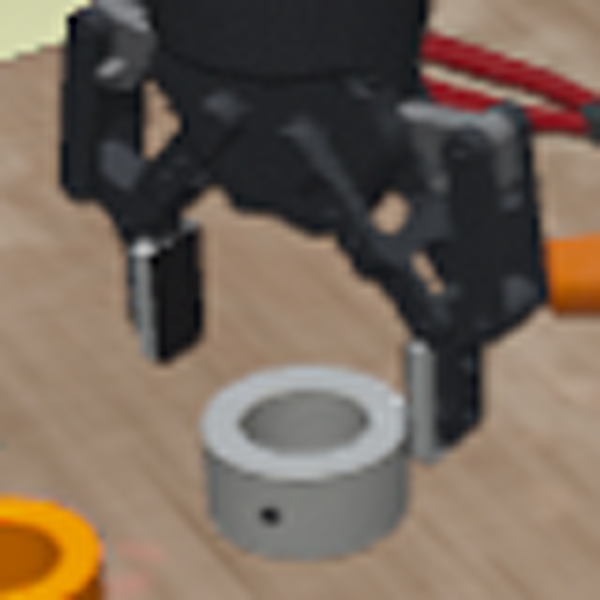

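The pads straddle the collar, with tip ends at about (177,350) and (440,455). That is z ≈ 32 mm, which confirms the ~28 mm height offset, and the sideways position is right. I'm going 15 mm lower and gripping.

```bash
python3 -m creep '[[[0,0,-4,0,0,0],[0,0,-8,0,0,0],[0,0,-11,0,0,0],[0,0,-13,0,0,0],[0,0,-15,0,0,0],[0,0,-15,0,0,0]]]' 1; python3 -m creep '[[[0,0,0,0,0,0],[0,0,0,0,0,0],[0,0,0,0,0,0],[0,0,0,0,0,0],[0,0,0,0,0,0],[0,0,0,0,0,0],[0,0,0,0,0,0],[0,0,0,0,0,0]]]' 0
```

```text
time_s: 7.5
eef_pos: [0.5175, 0.3729, -0.0083]
ee_rot: [3.057, 0.725, -0.001]
ft_force: [-0.3, 0.8, 0.2]
width: 0.0855
gripper_force: 0.0
time_s: 8.17
eef_pos: [0.518, 0.3733, -0.0073]
ee_rot: [-3.056, -0.725, -0.001]
ft_force: [0.2, -1.5, 4.9]
width: 0.0526
gripper_force: 64.1
```

```bash
python3 - <<'E'
from h import *
a=camera("side");
cv2.imwrite("pics/s5.png",cv2.resize(a[120:200,250:330],(600,600),interpolation=cv2.INTER_CUBIC))
s=read_state();print(s["width"],s["ft_force"],s["torque"])
E
```

```text
0.052260459413608254 [-0.77964655 -0.67120825  4.71652504] [-0.12793208  0.08332225  0.03310038]
```

View pics/s5.png

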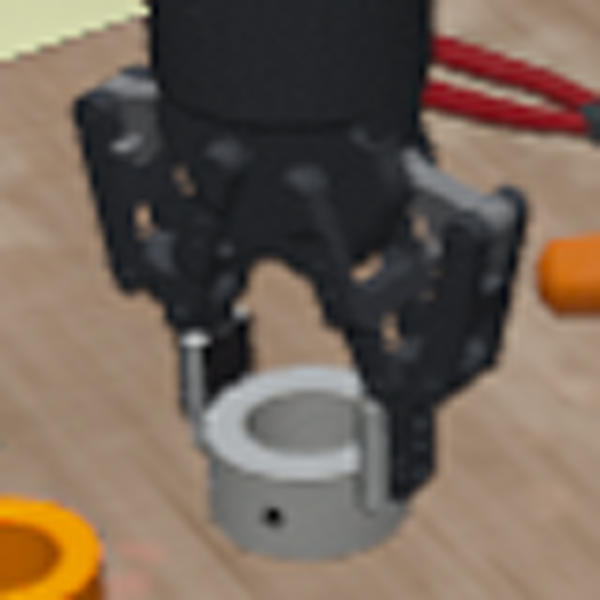

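The collar at (305,460) sits centred between the pads and has not moved. I'm lifting a little and checking by numbers.

```bash
python3 -m creep '[[[0,0,2,0,0,0],[0,0,5,0,0,0],[0,0,9,0,0,0],[0,0,13,0,0,0],[0,0,16,0,0,0],[0,0,18,0,0,0],[0,0,20,0,0,0],[0,0,20,0,0,0],[0,0,20,0,0,0]]]'; python3 - <<'E'
from h import *
camera("side");print(look_for("side","collar_centre")[:3])
print(mbox("side",.5176,.3731,.029,0,.03).round(1),mbox("side",.5176,.3731,.029,.02,.05).round(1))
E
```

```text
time_s: 8.97
eef_pos: [0.5177, 0.3731, 0.0122]
ee_rot: [-3.057, -0.725, -0.0]
ft_force: [-0.1, 0.5, -2.8]
width: 0.0521
gripper_force: 63.5
[{'box': [278.6, 161.2, 306.3, 187.9], 'score': 0.8}]
[276.1 167.4 304.3 194.4] [275.6 159.2 304.1 186.2]
```

```bash
python3 -m creep '[[[0,0,8,0,0,0],[0,0,22,0,0,0],[0,0,40,0,0,0],[0,-5,58,0,0,0],[0,-18,72,0,0,0],[0,-38,82,0,0,0],[0,-62,88,0,0,0],[0,-88,90,0,0,0],[0,-116,90,0,0,0],[0,-144,90,0,0,0],[0,-172,90,0,0,0],[0,-200,90,0,0,0],[0,-228,90,0,0,0],[0,-256,90,0,0,0],[0,-284,90,0,0,0],[0,-310,90,0,0,0],[0,-333,90,0,0,0],[0,-350,90,0,0,0],[-0.5,-361,90,0,0,0],[-0.5,-366,90,0,0,0]]]'; python3 -m creep '[[[0,0,0,0,0,0],[0,0,0,0,0,0],[0,0,0,0,0,0]]]'; python3 - <<'E'
from h import *
ims=[]
for n in("side","top"):
    a=camera(n);cv2.imwrite(f"pics/c_{n}.png",a)
    print(n,[(np.round(d["box"],1),round(d["score"],2)) for d in look_for(n,"collar_centre")[:3]])
    print(mbox(n,.517,.007,.029,.11,.14).round(1)); c=proj(n,[.517,.007,.09])[0].astype(int)
    l,t=c-[55,75];l=max(l,0);t=max(t,0);print(n,l,t);ims.append(cv2.resize(a[t:t+150,l:l+110],(400,545)))
cv2.imwrite("pics/s6.png",np.hstack(ims))
E
```

```text
time_s: 10.73
eef_pos: [0.5171, 0.0052, 0.1025]
ee_rot: [3.057, 0.721, -0.0]
ft_force: [-0.0, -0.1, -1.4]
width: 0.052
gripper_force: 63.4
time_s: 10.98
eef_pos: [0.5173, 0.0087, 0.1024]
ee_rot: [-3.055, -0.728, -0.001]
ft_force: [0.2, 0.5, -1.6]
width: 0.0523
gripper_force: 63.4
side [(array([376.6, 216.7, 416.7, 255.3]), 0.75), (array([231.6, 183.7, 265.7, 214. ]), 0.62)]
[377.9 214.7 420.1 255.9]
side 341 178
top [(array([412.7, 168. , 448.1, 190.3]), 0.78), (array([220.9, 230.2, 249.8, 261.8]), 0.69)]
[412.8 154.2 451.8 192.6]
top 372 103
```

View pics/s6.png

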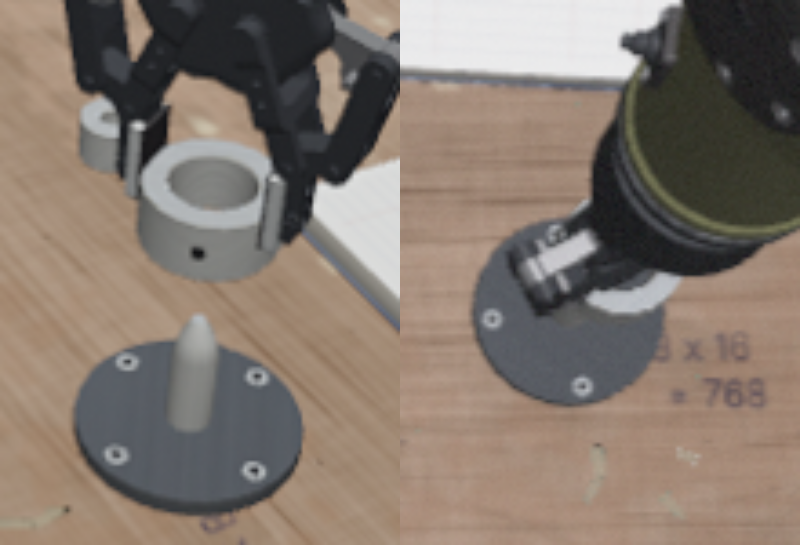

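Side half: the collar is level at (210,210) in the crop, nearly above the post nose at (198,318). Top half: only its lower-right edge shows, right at 682 and bottom at 318. I'll fit its x, y and z from those visible edges.

```bash
python3 - <<'E'
from h import *
k=110/400;kv=150/545
obs=dict(sl=341+138*k,st=178+138*kv,sb=178+280*kv,tr=372+282*k,tb=103+318*kv)
def f(v):
    s=mbox("side",v[0],v[1],.029,v[2],v[2]+.03);t=mbox("top",v[0],v[1],.029,v[2],v[2]+.03)
    return [s[0]-obs["sl"],s[1]-obs["st"],s[3]-obs["sb"],t[2]-obs["tr"],t[3]-obs["tb"]]
r=least_squares(f,[.517,.007,.11]);print(r.x.round(4),np.round(r.fun,1))
for z in(.05,.066,.01):print(z,proj("side",[.517,.007,z]).round(1),proj("top",[.517,.007,z]).round(1))
E
```

```text
[0.5212 0.0097 0.1061] [ 0.1 -0.9  0.9 -0.1  0.1]
0.05 [[394.3 273.2]] [[423.  183.5]]
0.066 [[395.2 265.4]] [[424.7 181.5]]
0.01 [[392.2 291.9]] [[418.8 188.1]]
```

The collar is about 4 mm too far in x and 3 mm in y. I'll correct that while lowering.

```bash
python3 -m creep '[[[-1,-1,-3,0,0,0],[-2,-2,-8,0,0,0],[-3,-3,-15,0,0,0],[-4,-3,-23,0,0,0],[-4,-3,-31,0,0,0],[-4,-3,-39,0,0,0],[-4,-3,-47,0,0,0],[-4,-3,-55,0,0,0],[-4,-3,-63,0,0,0],[-4,-3,-71,0,0,0],[-4,-3,-78,0,0,0],[-4,-3,-84,0,0,0],[-4,-3,-89,0,0,0],[-4,-3,-92,0,0,0],[-4,-3,-94,0,0,0],[-4,-3,-94,0,0,0],[-4,-3,-94,0,0,0]]]'
```

```text
time_s: 12.6
eef_pos: [0.5133, 0.0041, 0.0083]
ee_rot: [3.057, 0.725, 0.0]
ft_force: [0.6, 0.4, -2.4]
width: 0.0522
gripper_force: 63.4
```

```bash
python3 -m creep '[[[0,0,-1,0,0,0],[0,0,-2,0,0,0],[0,0,-3,0,0,0],[0,0,-4,0,0,0],[0,0,-4,0,0,0],[0,0,-4,0,0,0]]]';python3 -m creep '[[[0,0,-0.5,0,0,0],[0,0,-1,0,0,0],[0,0,-1.5,0,0,0],[0,0,-1.5,0,0,0],[0,0,-1.5,0,0,0]]]'
```

```text
time_s: 13.1
eef_pos: [0.5131, 0.0041, 0.0041]
ee_rot: [-3.057, -0.725, 0.0]
ft_force: [0.3, 1.2, -2.0]
width: 0.0524
gripper_force: 63.4
time_s: 13.52
eef_pos: [0.5132, 0.0041, 0.0027]
ee_rot: [-3.057, -0.725, 0.0]
ft_force: [0.1, -0.0, -1.2]
width: 0.0523
gripper_force: 63.5
```

```bash
python3 -m creep '[[[0,0,-0.5,0,0,0],[0,0,-0.5,0,0,0],[0,0,-0.5,0,0,0],[0,0,-0.5,0,0,0],[0,0,-0.5,0,0,0],[0,0,-0.5,0,0,0],[0,0,-0.5,0,0,0]]]' 1;python3 -m creep '[[[0,0,5,0,0,0],[0,0,15,0,0,0],[0,0,30,0,0,0],[0,0,50,0,0,0],[0,2,70,0,0,0],[-2,12,90,0,0,0],[-5,30,105,0,0,0],[-9,55,110,0,0,0],[-14,82,110,0,0,0],[-19,110,110,0,0,0],[-24,138,110,0,0,0],[-30,164,110,0,0,0],[-36,187,110,0,0,0],[-43,204,110,0,0,0],[-49,215,110,0,0,0],[-51,219,110,0,0,0],[-51,219,110,0,0,0],[-51,219,110,0,0,0]]]'; python3 - <<'E'
from h import *
np.set_printoptions(precision=4,suppress=True)
for n in("side","top"):
    a=camera(n);cv2.imwrite(f"pics/d_{n}.png",a)
    for q in("collar_centre","sleeve_centre"):print(n,q,[(np.round(d["box"],1),round(d["score"],2)) for d in look_for(n,q)[:3]])
    print(mbox(n,.517,.007,.029,.01,.04).round(1),mbox(n,.4619,.2263,.023,0,.04).round(1))
E
```

```text
time_s: 14.1
eef_pos: [0.5132, 0.0041, 0.0022]
ee_rot: [-3.057, -0.725, -0.0]
ft_force: [-0.4, -0.0, 0.1]
width: 0.0857
gripper_force: 0.0
time_s: 15.6
eef_pos: [0.4625, 0.2219, 0.1124]
ee_rot: [3.056, 0.724, 0.0]
ft_force: [0.1, -0.2, 0.2]
width: 0.0853
gripper_force: 0.0
side collar_centre [(array([369.8, 269.1, 409.1, 308.1]), 0.81), (array([233.8, 184.9, 268.1, 212.7]), 0.6)]
side sleeve_centre [(array([238.8, 227. , 265.8, 261.7]), 0.97), (array([287.6, 206. , 312. , 239.4]), 0.74)]
[373.8 265.4 412.7 305.4] [285.2 207.6 310.9 240.1]
top collar_centre [(array([222.2, 230.4, 249. , 261.9]), 0.93)]
top sleeve_centre [(array([296.6, 258.3, 318.7, 280.4]), 0.56)]
[403.4 169.3 437.7 203.1] [289.6 203.2 315.4 230.9]
```

```bash
python3 - <<'E'
from h import *
np.set_printoptions(precision=4,suppress=True)
S=cv2.imread("pics/d_side.png");T=cv2.imread("pics/d_top.png")
sb=seg(S,[370,269,409,308],0);tb=seg(T,[403,169,437,203],0);print(sb,tb)
for B in({"side":sb},{"side":sb,"top":tb}):
    f=lambda v:np.concatenate([mbox(n,v[0],v[1],.029,v[2],v[2]+.03)-b for n,b in B.items()])
    r=least_squares(f,[.517,.007,.01]);print(r.x,r.fun.round(1))
cv2.imwrite("pics/s7.png",np.hstack([cv2.resize(S[240:330,340:440],(400,360)),cv2.resize(T[140:230,370:470],(400,360))]))
E
```

```text
[363.5 263.5 414.5 313.5] [418.5 174.5 442.5 208.5]
[ 0.4288 -0.0906  0.129 ] [ 0.7 -0.7 -0.6  0.6]
[ 0.5006 -0.0069  0.0236] [ 7.   4.  -3.9 -4.7 -6.1  1.6  5.2  2. ]
```

View pics/s7.png

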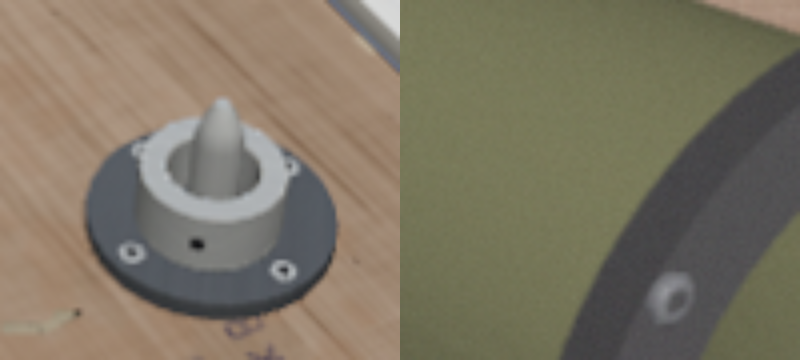

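The side half shows the collar lying flat and home on the foot round the post (crop (210,190)); the post nose is free at (222,100). Next is the sleeve.

```bash
python3 - <<'E'
from h import *
print(fit({"side":np.array([373.75,269.5,411.5,307])},.029,.01,.04,[.517,.007]))
E
python3 -m creep '[[[0,1,-6,0,0,0],[0,2,-18,0,0,0],[0,3,-34,0,0,0],[0,3,-50,0,0,0],[0,3,-66,0,0,0],[0,3,-80,0,0,0],[0,3,-92,0,0,0],[0,3,-102,0,0,0],[0,3,-109,0,0,0],[0,3,-112,0,0,0],[0,3,-112,0,0,0],[0,3,-112,0,0,0]]]' 1 && python3 -m creep '[[[0,0,0,0,0,0],[0,0,0,0,0,0],[0,0,0,0,0,0],[0,0,0,0,0,0],[0,0,0,0,0,0],[0,0,0,0,0,0],[0,0,0,0,0,0],[0,0,0,0,0,0],[0,0,0,0,0,0]]]' 0 && python3 -m creep '[[[0,0,2,0,0,0],[0,0,5,0,0,0],[0,0,9,0,0,0],[0,0,13,0,0,0],[0,0,16,0,0,0],[0,0,18,0,0,0],[0,0,20,0,0,0],[0,0,20,0,0,0],[0,0,20,0,0,0]]]'
python3 - <<'E'
from h import *
camera("side");print(look_for("side","sleeve_centre")[:3])
print(mbox("side",.4619,.2263,.023,.02,.06).round(1))
E
```

```text
(array([0.51285925, 0.00293912]), array([-0.71086182, -1.75412983,  0.68240752,  1.03267186]))
time_s: 16.9
eef_pos: [0.4623, 0.2262, 0.0004]
ee_rot: [-3.057, -0.725, -0.0]
ft_force: [-0.0, 0.2, -0.2]
width: 0.0854
gripper_force: 0.0
time_s: 17.65
eef_pos: [0.4625, 0.2262, 0.0009]
ee_rot: [-3.057, -0.725, -0.002]
ft_force: [-0.9, -0.8, 6.2]
width: 0.0408
gripper_force: 60.5
time_s: 18.4
eef_pos: [0.4622, 0.2261, 0.0202]
ee_rot: [-3.057, -0.725, -0.0]
ft_force: [-0.1, 0.2, -1.9]
width: 0.0409
gripper_force: 60.8
[{'box': [237.4, 228.4, 267.3, 260.9], 'score': 0.77}, {'box': [288.5, 199.9, 313.1, 232.1], 'score': 0.72}, {'box': [361.2, 266.8, 424.3, 323.0], 'score': 0.25}]
[284.7 198.6 310.7 231.4]
```

```bash
python3 -m creep '[[[0,0,8,0,0,0],[0,0,22,0,0,0],[0,0,40,0,0,0],[1,-3,58,0,0,0],[3,-12,72,0,0,0],[6,-27,82,0,0,0],[11,-47,88,0,0,0],[17,-70,90,0,0,0],[23,-95,90,0,0,0],[29,-120,90,0,0,0],[35,-145,90,0,0,0],[41,-170,90,0,0,0],[46,-190,90,0,0,0],[50,-206,90,0,0,0],[52,-216,90,0,0,0],[53,-220,90,0,0,0],[53,-221,90,0,0,0],[53,-221,90,0,0,0],[53,-221,90,0,0,0],[53,-221,90,0,0,0]]]'; python3 - <<'E'
from h import *
a=camera("side");print([(np.round(d["box"],1),round(d["score"],2)) for d in look_for("side","sleeve_centre")[:3]])
print(mbox("side",.515,.005,.023,.11,.15).round(1))
cv2.imwrite("pics/s8.png",cv2.resize(a[170:330,340:460],(450,600)))
E
```

```text
time_s: 20.17
eef_pos: [0.515, 0.0064, 0.1103]
ee_rot: [-3.056, -0.728, -0.0]
ft_force: [-0.6, -0.4, -1.7]
width: 0.041
gripper_force: 60.9
[(array([383.2, 213. , 414.6, 255.3]), 0.66), (array([238.3, 229. , 268.6, 262.8]), 0.6)]
[381.6 212.6 416.3 254.3]
```

View pics/s8.png

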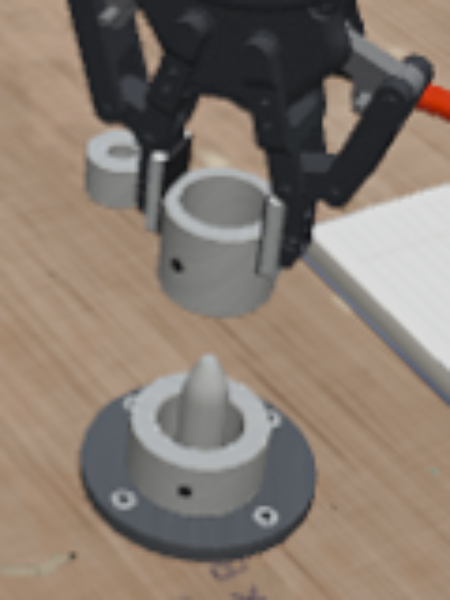

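The sleeve is level at (217,240), above the post nose at (208,360), and matches the prediction. I'm lowering it.

```bash
python3 -m creep '[[[0,0,-3,0,0,0],[0,0,-8,0,0,0],[0,0,-15,0,0,0],[0,0,-23,0,0,0],[0,0,-31,0,0,0],[0,0,-39,0,0,0],[0,0,-47,0,0,0],[0,0,-54,0,0,0],[0,0,-60,0,0,0],[0,0,-64,0,0,0],[0,0,-66,0,0,0],[0,0,-67,0,0,0],[0,0,-67,0,0,0],[0,0,-67,0,0,0]]]' && python3 -m creep '[[[0,0,-0.5,0,0,0],[0,0,-1,0,0,0],[0,0,-1.5,0,0,0],[0,0,-2,0,0,0],[0,0,-2.5,0,0,0],[0,0,-2.5,0,0,0],[0,0,-2.5,0,0,0]]]'
```

```text
time_s: 21.43
eef_pos: [0.5154, 0.0051, 0.0434]
ee_rot: [3.057, 0.725, 0.001]
ft_force: [-0.2, -0.2, -1.7]
width: 0.0406
gripper_force: 60.9
time_s: 22.02
eef_pos: [0.5152, 0.005, 0.0409]
ee_rot: [3.057, 0.725, 0.0]
ft_force: [-1.3, 0.2, 2.1]
width: 0.041
gripper_force: 61.3
```

Contact is at the expected height. I'll release and back off straight up.

```bash
python3 -m creep '[[[0,0,0,0,0,0],[0,0,0,0,0,0],[0,0,0,0,0,0],[0,0,0,0,0,0],[0,0,0,0,0,0],[0,0,0,0,0,0],[0,0,0,0,0,0]]]' 1;python3 -m creep '[[[0,0,5,0,0,0],[0,0,15,0,0,0],[0,0,30,0,0,0],[0,0,50,0,0,0],[0,0,70,0,0,0],[0,0,90,0,0,0],[0,0,110,0,0,0],[0,0,125,0,0,0],[0,0,135,0,0,0],[0,0,140,0,0,0],[0,0,140,0,0,0],[0,0,140,0,0,0],[0,0,140,0,0,0]]]'; python3 - <<'E'
from h import *
a=camera("side")
for q in("collar_centre","sleeve_centre"):print([(np.round(d["box"],1),round(d["score"],2)) for d in look_for("side",q)[:3]])
print(mbox("side",.5152,.005,.023,.04,.08).round(1))
cv2.imwrite("pics/s9.png",cv2.resize(a[200:340,340:445],(450,600)))
E
```

```text
time_s: 22.6
eef_pos: [0.5152, 0.0051, 0.0407]
ee_rot: [-3.057, -0.725, -0.0]
ft_force: [-0.3, 0.4, 0.2]
width: 0.0851
gripper_force: 0.0
time_s: 23.68
eef_pos: [0.5146, 0.0049, 0.1798]
ee_rot: [-3.056, -0.725, 0.002]
ft_force: [0.2, -0.4, -0.2]
width: 0.0852
gripper_force: 0.0
[(array([232.4, 186.2, 264.2, 213. ]), 0.62)]
[(array([379. , 249.8, 413.1, 289.4]), 0.92), (array([238. , 227.3, 263.5, 259.5]), 0.59)]
[378.6 249.6 411.3 289.7]
```

View pics/s9.png

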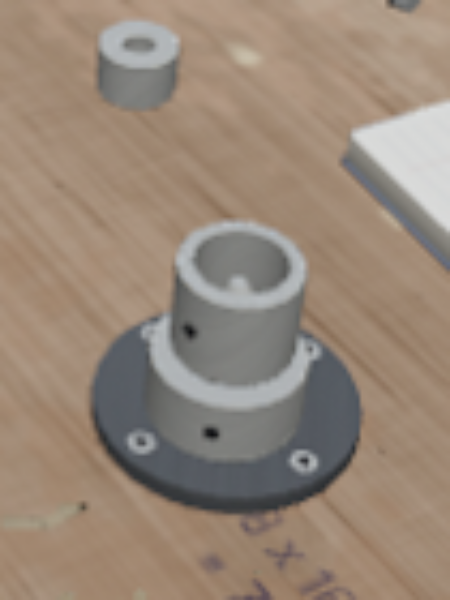

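The sleeve stands flat on the collar at (240,300) with the nose inside it at (238,285), and the bush at (138,65) is untouched.

```bash
python3 -c "
from cell import *;print(job_done())"
```

```text
the job is handed in; nothing more can be done
None
```

The collar is home on the post's foot, the sleeve sits flat on it over the same post, the bush is untouched, and everything is let go; I handed the job in at about 24 s on the robot's clock.

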